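# Start a captive screw square in its floating nut

## Robot

A 6-joint arm with a two-finger parallel gripper is mounted at the origin on a cart in front of the work surface, level with it; the furniture and walls round the work are solid. World frame = base frame: x ahead of the robot, y to its left, z up, the work surface at z = 0. Lengths are in mm, angles in degrees, forces in N, time in s.
With the tool pointing down it reaches from about 350 to 850 mm from the base axis. Payload 8.1 kg.
Tool frame: the origin (TCP) lies midway between the tips of the shut fingers; the grasp point (between the pads) lies 19 mm behind it; z points along the fingers, y is the line along which they close (so a half turn about z gives the same grasp; the last joint's range is limited). The gripper opens to 85 mm and grips with 20 to 120 N. Pads are 22 mm wide; open, the fingers measure 114 mm over their backs; the gripper's body (76 mm by 85 mm) begins 54 mm behind the grasp point. The pads swing forward as they close: fully open they stand 13 mm farther back than shut.
Start: joints at [62.659, 7.471, 85.268, -0, 87.261, -4.893], TCP at [229.091, 554.547, 231.292] pointing down, gripper open.
Joint ranges: [-169.43, 169.43], [-51.17, 129.36], [1.28, 143.12], [-76.62, 256.62], [0, 156.53], [-152.29, 152.29]. Speed limits (degrees/s): [136.94, 136.94, 159.86, 180, 180, 180].

## Interface

Orientations are given as [roll, pitch, yaw] about the fixed x, y, z axes, in that order (R = Rz(yaw) Ry(pitch) Rx(roll)).
In Python, from bench import r gives the robot as it stands.
- The arm moves only by the tool send_rows, never from a script. Its argument "increments" is a list of rows, each a list of 6 numbers: the shift along the tool's x, y, z in mm, then the turn, a rotation vector about the tool's x, y, z in rad. A call has 1 to 5 rows; each row shifts and turns the commanded pose from where the row before left it, along the tool's axes as they then stand; what a row does not reach is not made up. A row lasts 1/8 s, in which the tool goes at most 62.5 mm and 10.7 degrees, less where a joint would pass 70% of its speed; a pose out of reach is approached as far as the arm can. A call is refused whole if a number of a shift passes 62.5 or a number of a turn 0.188, either way. A call with a gripper value outside its range is refused whole. "grip" is the closure, from -1 (fully open) to 1 (shut), set as the call begins (left out, the last holds). The fingers move at their own pace and stop on an object; "grip_force" is the grip in N (left out, the last holds). Time passes only in rows, so rows that do not move let the fingers close. It gives the time, the measured TCP pose, the force, the opening and the grip force at its end, in the units of the state.
- r.sense(): the state, without advancing time (a new reading comes with each control period).
- r.snapshot(name): name is "side" or "top" or "wrist"; returns a dict with "img" (420x560x3 uint8, blue, green, red), "z_map" (420x560 float32, mm along the optical axis (not along the pixel's ray), 0 where there is no reading), "fx", "fy", "cx", "cy" (pixels), "view" (4x4, takes a point from world to camera coordinates). Camera axes: x right, y down, z forward; pixel columns grow to the right and rows downward; lengths in mm; the calibration is good to about 2 mm. A picture is of the moment at which its call begins.
- r.hand_in(): hands the job in; it is judged then, once.
The state is a dict: "time": time; "joint_pos": joint angles; "qd": joint speeds; "joint_efforts": joint torques, N m; "tool_pos": TCP position; "tcp_rot": TCP orientation; "ft_force": force on the tool from outside, world axes, zero at the start; "wrist_torque": the same for the moment, N m; "finger_gap": finger opening in mm; "grip_force": force on a finger pad.
Only numpy, scipy, OpenCV 4.12 (cv2) and the standard library are available. Lean on these libraries where they do the work, as an engineer would, in place of code of your own. Each camera call takes 0.05 s, during which the arm holds its last target. There are 200 camera calls.

## Task

Take the orange square-drive driver from its wooden block, seat its bit in the head of the spring-loaded captive screw on the sloping fixture, square on the screw's leaning axis, and start the thread: press lightly and turn backward (anticlockwise) until you feel the screw drop into its thread, then turn it clockwise until the red dash on its flange reaches or passes the yellow line. Never force it (do not press or twist hard), let go and leave the driver standing in the screw, which must stay down by itself; do not disturb the other things on the bench.

Things in the scene. Friction and masses are not known exactly. Their poses are not given: they have to be found in the camera images.
- driver: stubby driver, 96 mm, 0.12 kg, upright in a square hole 16 mm deep in the holder; pull straight up. Origin: centre of the bit's end; z runs up to the handle. Bit 12 mm square, 23 mm long, its last 4 mm reduced to 9.5 mm square; round shank 16 mm thick up to z = 36 mm; orange handle 28 mm square from z = 36 to 96 mm, its flats parallel to the bit's (x and y axes)
- holder: fixed wooden block, 64 x 64 x 26 mm, origin at the centre of its underside, with the driver's hole in the middle
- fixture: fixed jig, base 130 x 115 mm, origin at the centre of its underside. Aluminium slab 125 x 110 mm on it slopes 15 degrees down toward its -x side; the screw axis is square to the slab (leans 15 degrees toward the fixture's -x side) and pierces its top 70 mm above the origin. A yellow line on the slab beside the screw marks screw = 0.25
- screw_head: head of the captive screw: round flange 45 mm across, 4 mm thick, on it a square head 29 mm wide, 21 mm high, with a square socket 13.2 mm wide, 18 mm deep. Origin: centre of the flange's underside; z: the screw axis, pointing out; x and y parallel to the socket's flats. Red dash on the flange's -x side. Turns and sinks with the screw
- socket (a point): centre of the socket's mouth, 25 mm above screw_head's origin along the axis, turning with it; z: the screw axis pointing out, x and y parallel to the socket's flats. The socket's floor is 18 mm below
- plunger (a joint): depth the screw is pushed in, m: 0 = sprung out (flange 25 mm above the slab), at most 0.023. Spring: 3 N plus 0.12 N per mm. At 3 to 9 mm it meets the top of a hidden nut's thread (not visible, differs each time), which gives 1 mm per 7 N. Where the thread begins it falls about 8 mm deeper, onto a lower flank as springy. If not caught it springs back to 0
- screw (a joint): turn of the screw, rad, clockwise from above positive; within 0.1 of 0 at the start. The thread begins at -1.1 to -0.4 (hidden, differs each time); the screw drops within 0.1 of there, and a solid stop blocks turning farther back. After the drop, clockwise runs it under the thread, about 1 mm deeper per rad, where it stays down at 10 mm or more. Friction 0.05 N m. Finish at 0.25 to 0.8
- flush_cutter: loose black side cutters, 70 x 115 x 13 mm, lying on the mat; leave alone
- dsub_hood: loose black connector hood, 39 x 45 x 12 mm; leave alone
- connector_1: loose round metal connector, 28 x 30 x 27 mm; leave alone
- tape_roll: loose roll of yellow tape, 100 mm across, 19 mm high; leave alone
- trim_pot_box: loose round grey tin, 59 mm across, 24 mm high; leave alone
Things that resemble listed ones, but are neither listed nor needed, are in the scene too. What is shaped like the driver but white is not meant.

How it is judged:
By the outcome, as a careful person would: the job done as asked, in the order asked, and still so for the second after the job is handed in, with the robot touching nothing.
It also fails if it takes over 72 s, if anything falls off the work surface, if the arm or the gripper's body presses on something with over 40 N, if the wrist force passes 120 N, or if a joint passes its speed limit or range.

## Working session

There is one attempt and no reset: what is moved stays moved. The work goes in short steps, Python scripts to look and compute and a tool call to move; the robot and the scene stay as the last step left them, time stands still between calls to the robot, and variables do not carry over. Pictures are saved under pics/ and viewed, at most 10 in all, crops included, and the job is handed in when it is done.

Besides the shell and the picture viewer there is one more tool, called after ">>>" in YAML: its name, and indented under it one key for each argument. send_rows: Moves the arm, as the interface text tells. Its arguments: {"type":"object","properties":{"increments":{"type":"array"},"grip":{"type":"number"},"grip_force":{"type":"number"}},"required":["increments"]}

```bash
ls; mkdir -p pics
python3 - <<'E'
from bench import r
import cv2,numpy as np
s=r.sense();print(s)
a=r.snapshot("top");b=r.snapshot("side")
for n,d in(("top",a),("side",b)):
    np.savez("pics/"+n,**d); print(n,d["fx"],d["cx"],d["cy"],d["view"].round(3).tolist())
    cv2.imwrite(f"pics/{n}0.png",cv2.resize(d["img"],(800,600)))
E
```

```text
pics
{'time': 0.0, 'joint_pos': array([ 6.26589708e+01,  7.51689633e+00,  8.53291021e+01, -8.76480724e-04,
        8.72599120e+01, -4.89245629e+00]), 'qd': array([ 0.03877135,  0.11262933, -0.07446235, -0.0012707 ,  0.01248052,
       -0.0256511 ]), 'joint_efforts': array([-4.03446566e-04, -5.69395959e+01, -5.00553310e+01, -4.05856144e-04,
        1.49667822e-02, -1.93763401e-05]), 'tool_pos': array([228.84205129, 554.06071738, 230.22747009]), 'tcp_rot': array([-1.79894401e+02, -8.16042760e-03,  1.57551462e+02]), 'ft_force': array([ 0.38416643, -0.70855886, -0.19410705]), 'wrist_torque': array([-0.03223924, -0.05350301,  0.06983652]), 'grip_force': 0.0, 'finger_gap': 85.27557671378686}
top 531.2165507303349 276.50589950268574 210.56913360091244 [[0.016, -1.0, 0.012, -418.893], [-0.986, -0.017, -0.164, 459.218], [0.164, -0.009, -0.986, 992.612], [0.0, 0.0, 0.0, 1.0]]
side 470.7275425789301 286.3599981986723 207.8030067490723 [[0.993, -0.117, -0.007, -502.512], [-0.053, -0.398, -0.916, -38.843], [0.104, 0.91, -0.402, 1374.557], [0.0, 0.0, 0.0, 1.0]]
```

View pics/top0.png

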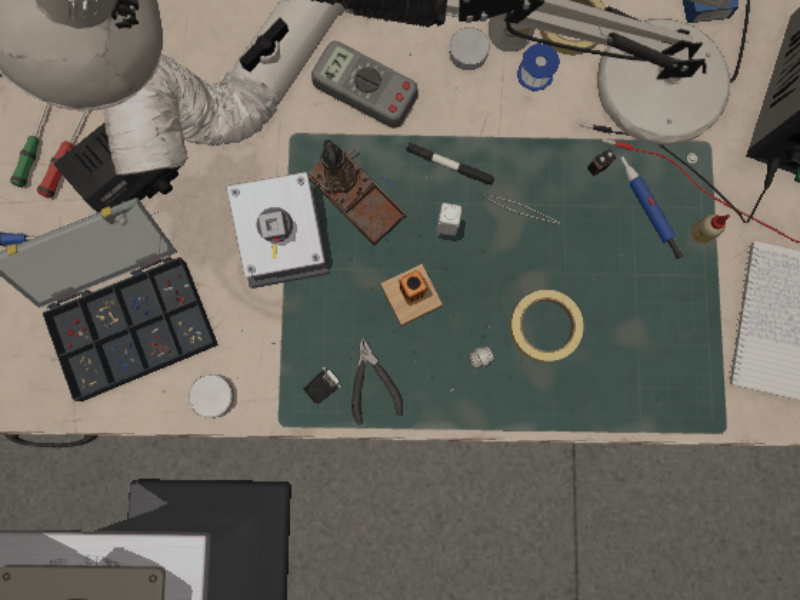

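View pics/side0.png

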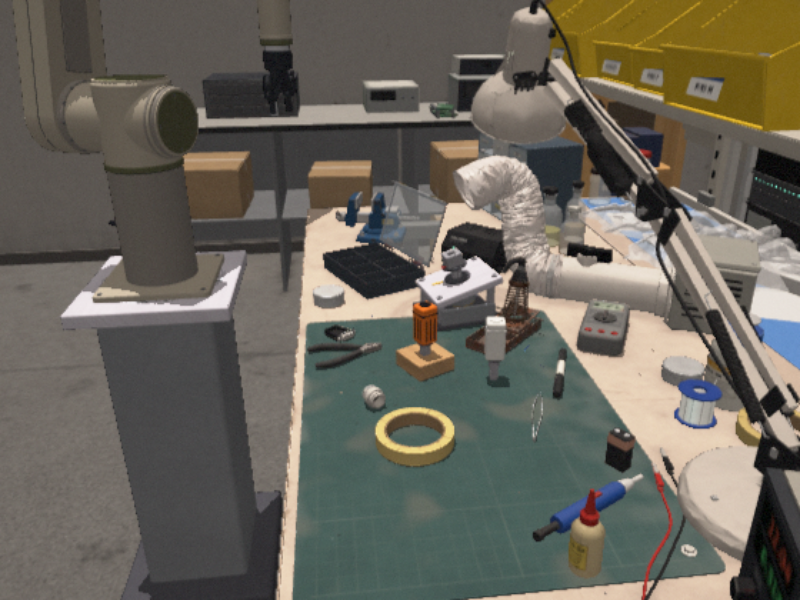

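```bash
cat > h.py <<'E'
import numpy as np,cv2
from scipy.spatial.transform import Rotation as R
def cloud(d):
    z=d["z_map"].astype(float);v,u=np.mgrid[:z.shape[0],:z.shape[1]]
    P=np.stack([(u-d["cx"])/d["fx"]*z,(v-d["cy"])/d["fy"]*z,z],-1)
    M=np.linalg.inv(d["view"]);W=P@M[:3,:3].T+M[:3,3]
    W[z==0]=np.nan
    return W
def hsv(d): return cv2.cvtColor(d["img"],cv2.COLOR_BGR2HSV)
def plane(p,it=500,tol=1.5):
    g=np.random.default_rng(0);best=None
    for _ in range(it):
        a=p[g.choice(len(p),3,False)];n=np.cross(a[1]-a[0],a[2]-a[0]);n/=np.linalg.norm(n)+1e-9
        m=abs((p-a[0])@n)<tol
        if best is None or m.sum()>best.sum(): best=m
    q=p[best];c=q.mean(0);n=np.linalg.svd(q-c)[2][2];n*=np.sign(n[2]);return c,n,best
E
python3 - <<'E'
from h import *
d=dict(np.load("pics/top.npz"));W=cloud(d);H=hsv(d)
# slab
S=W[120:205,155:235].reshape(-1,3);S=S[np.isfinite(S).all(1)&(S[:,2]>30)&(S[:,2]<180)]
c,n,m=plane(S);print("slab",c,n,m.sum(),"down dir",np.degrees(np.arctan2(n[1],n[0])),"tilt",np.degrees(np.arccos(n[2])))
q=S[m][:,:2].astype(np.float32);print("rect",cv2.minAreaRect(q))
# head above slab
h=(S-c)@n;print(np.histogram(h,bins=np.arange(5,80,5)))
for lo,hi in((22,34),(44,56)):
  k=(h>lo)&(h<hi);print(lo,k.sum(),S[k].mean(0),np.median(h[k]),cv2.minAreaRect(S[k][:,:2].astype(np.float32)))
# orange
T=W[180:230,260:315];hh=H[180:230,260:315]
k=(hh[...,0]<14)&(hh[...,1]>180)&(hh[...,2]>90)
p=T[k];print("orange",p.shape,np.nanmax(p[:,2]))
t=T[T[...,2]>np.nanmax(p[:,2])-8];print(len(t),t.mean(0),cv2.minAreaRect(t[:,:2].astype(np.float32)))
t=T[(T[...,2]>18)&(T[...,2]<32)];print("holder",t.mean(0),cv2.minAreaRect(t[:,:2].astype(np.float32)))
for n_ in("top","side"):
  d=dict(np.load(f"pics/{n_}.npz"));W=cloud(d).reshape(-1,3)
  k=(W[:,2]>120)&(W[:,0]>250)&(W[:,0]<800)&(W[:,1]>-100)&(W[:,1]<500)
  p=W[k]
  print(n_)
  for x in range(250,800,50):
    print(x,[int(np.nanmax(a[:,2])) if len(a:=p[(p[:,0]>=x)&(p[:,0]<x+50)&(p[:,1]>=y)&(p[:,1]<y+50)]) else 0 for y in range(450,-101,-50)],[int(np.nanmin(a[:,2])) if len(a:=p[(p[:,0]>=x)&(p[:,0]<x+50)&(p[:,1]>=y)&(p[:,1]<y+50)]) else 0 for y in range(450,-101,-50)])
E
```

```text
slab [ 564.36289469 -247.38801869   69.8112805 ] [-0.24609119 -0.0457397   0.96816683] 1818 down dir -169.47087784615297 tilt 14.495608827336861
rect ((563.1025390625, -248.11448669433594), (120.73472595214844, 109.5643081665039), 11.345884323120117)
(array([ 27,   0,   0,   2, 145,  92,  10,   6, 107, 102,   0,   0,   0,
         0]), array([ 5, 10, 15, 20, 25, 30, 35, 40, 45, 50, 55, 60, 65, 70, 75]))
22 235 [ 558.27017562 -254.51762123   98.29764835] 29.360064575552492 ((587.1375122070312, -275.2207946777344), (43.06171417236328, 124.05418395996094), 51.0260124206543)
44 211 [ 550.26924862 -250.98246429  117.65692863] 49.94959649167615 ((550.218994140625, -250.71270751953125), (29.789730072021484, 29.207666397094727), 12.285118103027344)
orange (20, 3) 104.07352229185312
234 [ 478.20240783 -432.97903093  105.16923574] ((479.0738830566406, -432.7762451171875), (27.863555908203125, 27.672208786010742), 26.601938247680664)
holder [ 474.48682584 -432.42318329   25.40987449] ((479.310302734375, -433.1448974609375), (64.60894775390625, 64.22909545898438), 27.388242721557617)
top
250 [0,
[... 1149 characters left out ...]
0, 0, 0, 0, 0, 0, 0, 0, 0, 0] [0, 0, 0, 0, 0, 0, 0, 0, 0, 0, 0, 0]
450 [0, 0, 0, 0, 0, 0, 0, 0, 166, 167, 0, 0] [0, 0, 0, 0, 0, 0, 0, 0, 120, 120, 0, 0]
500 [0, 0, 0, 0, 0, 0, 0, 0, 165, 166, 165, 169] [0, 0, 0, 0, 0, 0, 0, 0, 151, 120, 120, 120]
550 [0, 0, 0, 0, 0, 0, 0, 0, 0, 0, 0, 225] [0, 0, 0, 0, 0, 0, 0, 0, 0, 0, 0, 120]
600 [0, 0, 0, 0, 0, 0, 0, 0, 0, 0, 381, 382] [0, 0, 0, 0, 0, 0, 0, 0, 0, 0, 336, 157]
650 [0, 0, 0, 0, 0, 0, 0, 0, 0, 0, 396, 416] [0, 0, 0, 0, 0, 0, 0, 0, 0, 0, 384, 243]
700 [0, 202, 173, 0, 0, 0, 0, 0, 0, 0, 0, 0] [0, 129, 140, 0, 0, 0, 0, 0, 0, 0, 0, 0]
750 [0, 198, 199, 460, 202, 205, 204, 0, 0, 449, 462, 462] [0, 137, 144, 158, 167, 168, 171, 0, 0, 408, 411, 306]
```

Run:
```python
from h import *
p=np.concatenate([cloud(dict(np.load(f"pics/{n}.npz"))).reshape(-1,3) for n in("top","side")])
p=p[np.isfinite(p).all(1)&(p[:,2]>90)]
ys=list(range(150,-551,-50));print(ys)
for x in range(300,850,50):
  print(x,[f"{a[:,2].min():.0f}-{a[:,2].max():.0f}" if len(a:=p[(p[:,0]>=x)&(p[:,0]<x+50)&(p[:,1]>=y)&(p[:,1]<y+50)])>2 else "." for y in ys])
```

```text
[150, 100, 50, 0, -50, -100, -150, -200, -250, -300, -350, -400, -450, -500, -550]
300 ['.', '.', '.', '.', '.', '.', '.', '.', '.', '.', '.', '.', '.', '.', '.']
350 ['91-94', '.', '.', '.', '.', '.', '.', '.', '.', '.', '.', '.', '.', '.', '.']
400 ['90-98', '.', '.', '.', '.', '.', '.', '.', '.', '.', '.', '.', '.', '.', '.']
450 ['91-96', '.', '90-169', '90-170', '.', '.', '.', '.', '.', '.', '.', '.', '90-111', '.', '.']
500 ['.', '.', '150-168', '91-168', '90-169', '90-169', '92-102', '.', '90-120', '90-121', '.', '.', '.', '.', '.']
550 ['.', '.', '.', '.', '.', '102-234', '104-237', '196-209', '92-124', '91-124', '.', '.', '.', '90-103', '.']
600 ['.', '.', '.', '.', '320-382', '157-384', '153-376', '170-221', '.', '.', '90-134', '.', '.', '.', '.']
650 ['.', '.', '.', '.', '371-400', '223-430', '90-514', '90-514', '.', '.', '90-134', '.', '.', '.', '.']
700 ['.', '.', '.', '.', '.', '.', '97-512', '90-514', '332-433', '312-394', '311-367', '283-333', '263-313', '264-285', '.']
750 ['171-204', '.', '.', '409-450', '412-463', '307-463', '91-464', '91-435', '90-431', '358-396', '309-372', '302-352', '262-337', '240-470', '207-463']
800 ['91-206', '91-498', '90-496', '.', '.', '383-391', '369-491', '368-452', '90-452', '90-466', '368-470', '368-451', '368-451', '367-499', '368-391']
```

```bash
cat >> h.py <<'E'
def pose(s): return np.array(s["tool_pos"]),R.from_euler("xyz",s["tcp_rot"],degrees=True)
def rows(p0,R0,p1,R1,n):
    """straight line + slerp, n rows of tool-frame increments"""
    w=(R0.inv()*R1).as_rotvec();out=[]
    for i in range(n):
        Ri=R0*R.from_rotvec(w*i/n);out.append([*Ri.inv().apply((p1-p0)/n).round(1).tolist(),*(w/n).round(3).tolist()])
    for o in out: print([x+0 for x in o])
E
python3 - <<'E'
from h import *
from bench import r
p,Q=pose(r.sense())
a=np.array([400,80,250.]);b=np.array([478,-433,200.])
Ra=R.from_euler("xyz",[180,0,137],degrees=True);Rb=R.from_euler("xyz",[180,0,117],degrees=True)
rows(p,Q,a,Ra,10);print();rows(a,Ra,b,Rb,10)
# nozzle in screw frame
pc=np.concatenate([cloud(dict(np.load(f"pics/{n}.npz"))).reshape(-1,3) for n in("top","side")])
pc=pc[np.isfinite(pc).all(1)]
n=np.array([-.2546,-.0477,.966]);n/=np.linalg.norm(n);o=np.array([550.2,-250.8,118.])
h=(pc-o)@n;rad=np.linalg.norm((pc-o)-h[:,None]*n,axis=1)
for lo in range(5,260,15):
    k=(h>=lo)&(h<lo+15);i=np.argmin(np.where(k,rad,9e9));print(lo,rad[i].round(),pc[i].round())
E
```

```text
[-33.9, -37.3, -1.9, 0.0, 0.0, 0.036]
[-35.2, -36.0, -1.9, 0.0, 0.0, 0.036]
[-36.5, -34.8, -1.9, 0.0, 0.0, 0.036]
[-37.7, -33.4, -1.9, 0.0, 0.0, 0.036]
[-38.9, -32.1, -1.9, 0.0, 0.0, 0.036]
[-40.0, -30.6, -1.9, 0.0, 0.0, 0.036]
[-41.1, -29.2, -1.9, 0.0, 0.0, 0.036]
[-42.1, -27.7, -2.0, 0.0, 0.0, 0.036]
[-43.1, -26.2, -2.0, 0.0, 0.0, 0.036]
[-44.0, -24.6, -2.0, 0.0, 0.0, 0.036]

[-40.7, -32.2, 5.0, 0.0, 0.0, 0.035]
[-41.8, -30.8, 5.0, 0.0, 0.0, 0.035]
[-42.8, -29.3, 5.0, 0.0, 0.0, 0.035]
[-43.8, -27.8, 5.0, 0.0, 0.0, 0.035]
[-44.8, -26.2, 5.0, 0.0, 0.0, 0.035]
[-45.7, -24.6, 5.0, 0.0, 0.0, 0.035]
[-46.5, -23.0, 5.0, 0.0, 0.0, 0.035]
[-47.3, -21.4, 5.0, 0.0, 0.0, 0.035]
[-48.0, -19.7, 5.0, 0.0, 0.0, 0.035]
[-48.6, -18.0, 5.0, 0.0, 0.0, 0.035]
5 140.0 [ 621. -136.  160.]
20 127.0 [ 615. -151.  175.]
35 123.0 [ 609. -153.  179.]
50 121.0 [ 602. -154.  190.]
65 122.0 [ 595. -151.  203.]
80 126.0 [ 588. -145.  217.]
95 150.0 [ 581. -118.  232.]
110 194.0 [ 668. -140.  282.]
125 188.0 [ 640. -124.  291.]
140 186.0 [ 642. -128.  297.]
155 188.0 [ 645. -135.  313.]
170 188.0 [ 639. -132.  325.]
185 197.0 [ 642. -127.  340.]
200 208.0 [ 643. -117.  356.]
215 216.0 [ 676. -156.  381.]
230 226.0 [ 672. -138.  395.]
245 233.0 [ 674. -137.  416.]
```

>>> send_rows:
  increments:
    - [-34, -37.3, -2, 0, 0, 0.036]
    - [-35.2, -36, -2, 0, 0, 0.036]
    - [-36.5, -34.8, -2, 0, 0, 0.036]
    - [-37.7, -33.4, -2, 0, 0, 0.036]
    - [-38.9, -32.1, -2, 0, 0, 0.036]
  grip: -0.2
  grip_force: 60

```text
time: 0.72
tool_pos: [314.7, 315.8, 240.9]
tcp_rot: [-180.0, -0.0, 147.2]
ft_force: [0.5, 0.3, -0.7]
finger_gap: 51.3
grip_force: 0.0
```

>>> send_rows:
  increments:
    - [-40, -30.6, -2, 0, 0, 0.036]
    - [-41.1, -29.2, -2, 0, 0, 0.036]
    - [-42.1, -27.7, -2, 0, 0, 0.036]
    - [-43.1, -26.2, -2, 0, 0, 0.036]
    - [-44, -24.6, -2, 0, 0, 0.036]

```text
time: 1.35
tool_pos: [400.0, 78.7, 251.1]
tcp_rot: [180.0, -0.0, 136.9]
ft_force: [0.4, 0.3, 0.1]
finger_gap: 51.6
grip_force: 0.0
```

>>> send_rows:
  increments:
    - [-40.7, -32.2, 5, 0, 0, 0.035]
    - [-41.8, -30.8, 5, 0, 0, 0.035]
    - [-42.8, -29.3, 5, 0, 0, 0.035]
    - [-43.8, -27.8, 5, 0, 0, 0.035]
    - [-44.8, -26.2, 5, 0, 0, 0.035]

```text
time: 1.98
tool_pos: [438.2, -178.0, 225.9]
tcp_rot: [180.0, -0.0, 126.8]
ft_force: [0.8, -0.3, -0.2]
finger_gap: 51.2
grip_force: 0.0
```

>>> send_rows:
  increments:
    - [-45.7, -24.6, 5, 0, 0, 0.035]
    - [-46.5, -23, 5, 0, 0, 0.035]
    - [-47.3, -21.4, 5, 0, 0, 0.035]
    - [-48, -19.7, 5, 0, 0, 0.035]
    - [-48.6, -18, 5, 0, 0, 0.035]

```text
time: 2.6
tool_pos: [476.9, -434.3, 200.5]
tcp_rot: [-180.0, -0.0, 116.8]
ft_force: [0.2, -0.2, 0.2]
finger_gap: 51.1
grip_force: 0.0
```

>>> send_rows:
  increments:
    - [0, 0, 0, 0, 0, 0]
    - [0, 0, 0, 0, 0, 0]

```text
time: 2.85
tool_pos: [476.8, -432.4, 200.5]
tcp_rot: [-180.0, -0.1, 116.9]
ft_force: [-0.1, 0.0, 0.4]
finger_gap: 51.2
grip_force: 0.0
```

```bash
cat > look.py <<'E'
from h import *
from bench import r
import sys
s=r.sense();print(s["time"],s["tool_pos"].round(1),s["tcp_rot"].round(2),s["joint_pos"].round(1),s["finger_gap"])
d=r.snapshot("wrist");np.savez("pics/wrist",**d);cv2.imwrite(f"pics/{sys.argv[1]}.png",d["img"])
W=cloud(d)
E
python3 look.py w1
python3 - <<'E'
from h import *
d=dict(np.load("pics/wrist.npz"));W=cloud(d);q=W.reshape(-1,3)
k=(abs(q[:,0]-478)<45)&(abs(q[:,1]+433)<45)
for lo,hi in((98,110),(20,30)):
    t=q[k&(q[:,2]>lo)&(q[:,2]<hi)];print(len(t),t.mean(0) if len(t) else 0,cv2.minAreaRect(t[:,:2].astype(np.float32)) if len(t) else 0)
E
```

```text
2.85 [ 476.8 -432.4  200.5] [-1.7999e+02 -1.0000e-01  1.1686e+02] [-46.8  15.1  79.9   0.   85.1 -73.6] 51.19813824393792
1056 [ 478.43493557 -428.20033651  105.98904632] ((479.415771484375, -429.7900390625), (27.382753372192383, 28.645179748535156), 26.35565948486328)
2311 [ 475.38843726 -422.93465964   26.21148689] ((479.184814453125, -429.6612243652344), (64.0309066772461, 63.81787872314453), 27.049379348754883)
```

>>> send_rows:
  increments:
    - [0, 1.3, 40, 0, 0, 0]
    - [0.2, 1.5, 40, 0, 0, 0]
    - [0, 0, 35, 0, 0, 0]
    - [0, 0, 18, 0, 0, 0]
    - [0, 0, 0, 0, 0, 0]

```text
time: 3.52
tool_pos: [479.2, -430.1, 67.6]
tcp_rot: [-180.0, -0.1, 116.9]
ft_force: [-0.3, 0.7, 0.1]
finger_gap: 51.1
grip_force: 0.0
```

>>> send_rows:
  increments:
    - [0, 0, 0, 0, 0, 0]
    - [0, 0, 0, 0, 0, 0]
    - [0, 0, 0, 0, 0, 0]
    - [0, 0, 0, 0, 0, 0]
  grip: 1
  grip_force: 60

```text
time: 4.03
tool_pos: [480.7, -432.5, 70.8]
tcp_rot: [179.9, 0.2, 116.9]
ft_force: [0.6, 0.9, 7.1]
finger_gap: 27.3
grip_force: 59.5
```

>>> send_rows:
  increments:
    - [0, 0, -10, 0, 0, 0]
    - [0, 0, -20, 0, 0, 0]
    - [0, 0, -40, 0, 0, 0]
    - [0, 0, -40, 0, 0, 0]
    - [0, 0, 0, 0, 0, 0]

```text
time: 4.65
tool_pos: [481.5, -433.4, 185.1]
tcp_rot: [179.8, 0.5, 116.9]
ft_force: [-0.2, 0.4, -1.5]
finger_gap: 27.4
grip_force: 59.6
```

```bash
python3 look.py w2;python3 - <<'E'
from h import *
from bench import r
print(r.sense()["ft_force"],r.sense()["wrist_torque"])
d=r.snapshot("side");cv2.imwrite("pics/s2.png",cv2.resize(d["img"][130:280,180:420],None,fx=3,fy=3))
E
```

```text
4.65 [ 481.5 -433.4  185.1] [179.85   0.5  116.87] [-46.5  15.6  80.8   0.   83.  -73.4] 27.41313667489857
[-0.00628979  0.75978747 -1.17015829] [0.02438463 0.02325781 0.00486289]
```

View pics/s2.png

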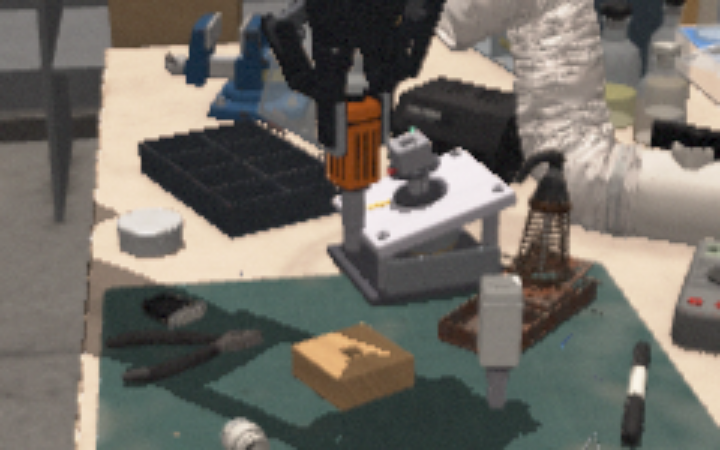

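>>> send_rows:
  increments:
    - [0, 0, 0, 0, 0, 0]
    - [0, 0, 0, 0, 0, 0]

```text
time: 5.0
tool_pos: [478.8, -430.7, 176.7]
tcp_rot: [-180.0, -0.2, 116.9]
ft_force: [0.2, -0.3, -1.5]
finger_gap: 27.2
grip_force: 59.6
```

```bash
cat >> h.py <<'E'
F=R.from_euler("xyz",[0,-15,11],degrees=True);n=F.apply([0,0,1])
L=60.5  # TCP to bit end along tool z
def tool(phi): return F*R.from_euler("z",phi,degrees=True)*R.from_euler("x",180,degrees=True)
E
python3 - <<'E'
from h import *
from bench import r
import h
for nm in("top","side"):
    W=cloud(dict(np.load(f"pics/{nm}.npz"))).reshape(-1,3);W=W[np.isfinite(W).all(1)]
    c0=np.array([550.2,-250.8,118]);q=F.inv().apply(W-c0)
    k=(np.hypot(q[:,0],q[:,1])<24)&(q[:,2]>-10)
    z=q[k][:,2];print(nm,np.histogram(z,bins=np.arange(-6,10)))
    t=q[k&(abs(q[:,2]-np.median(z[z>-4]))<2.5)]
    rc=cv2.minAreaRect(t[:,:2].astype(np.float32));print(rc,t[:,2].mean(),F.apply([*rc[0],t[:,2].mean()])+c0)
p,Q=pose(r.sense());print(p,Q.as_euler("xyz",True),r.sense()["ft_force"])
M=np.array([551.9,-251.0,118.5]);print("n",n)
tip=M+n*20;rows(p,Q,tip+n*L,tool(91.),10);print("tgt",tip+n*L)
E
```

```text
top (array([ 1,  4,  9, 22, 36, 51, 39, 26, 14,  6,  2,  0,  0,  0,  0]), array([-6, -5, -4, -3, -2, -1,  0,  1,  2,  3,  4,  5,  6,  7,  8,  9]))
((-0.0791330337524414, -0.03892040252685547), (28.873430252075195, 29.181217193603516), 0.6105068922042847) -0.3697728305862208 [ 550.22633997 -250.83452889  117.62234574]
side (array([ 7, 10,  5,  9, 13, 24, 17,  4,  1,  0,  0,  0,  0,  0,  0]), array([-6, -5, -4, -3, -2, -1,  0,  1,  2,  3,  4,  5,  6,  7,  8,  9]))
((-0.5255346298217773, 0.8159999847412109), (34.12083435058594, 29.73703384399414), 87.31538391113281) -0.6367494710055365 [ 549.70777393 -250.06440625  117.24892887]
[ 478.83873174 -430.6871751   176.70700348] [-1.79953150e+02 -1.50293027e-01  1.16874232e+02] [ 0.23717389 -0.31718364 -1.49806719]
n [-0.25406381 -0.049385    0.96592583]
[13.3, 12.6, -1.9, -0.026, -0.004, 0.026]
[13.6, 12.3, -1.7, -0.026, -0.004, 0.026]
[13.9, 12.0, -1.4, -0.026, -0.004, 0.026]
[14.2, 11.7, -1.1, -0.026, -0.004, 0.026]
[14.5, 11.3, -0.9, -0.026, -0.004, 0.026]
[14.8, 11.0, -0.7, -0.026, -0.004, 0.026]
[15.1, 10.6, -0.5, -0.026, -0.004, 0.026]
[15.3, 10.2, -0.2, -0.026, -0.004, 0.026]
[15.6, 9.8, 0.0, -0.026, -0.004, 0.026]
[15.9, 9.4, 0.1, -0.026, -0.004, 0.026]
tgt [ 531.44786327 -254.97549266  196.25702902]
```

Run:
```python
from h import *
from bench import r
p,Q=pose(r.sense());p[2]+=40
M=np.array([551.9,-251.0,118.0]);tip=M+n*25;rows(p,Q,tip+n*L,tool(91.),9);print("tgt",tip+n*L)
```

```text
[14.8, 13.9, 1.8, -0.029, -0.005, 0.029]
[15.2, 13.4, 2.1, -0.029, -0.005, 0.029]
[15.6, 12.9, 2.5, -0.029, -0.005, 0.029]
[16.0, 12.4, 2.8, -0.029, -0.005, 0.029]
[16.3, 11.8, 3.0, -0.029, -0.005, 0.029]
[16.7, 11.3, 3.3, -0.029, -0.005, 0.029]
[17.0, 10.7, 3.5, -0.029, -0.005, 0.029]
[17.3, 10.1, 3.8, -0.029, -0.005, 0.029]
[17.6, 9.5, 4.0, -0.029, -0.005, 0.029]
tgt [ 530.17754422 -255.22241767  200.58665815]
```

>>> send_rows:
  increments:
    - [0, 0, -40, 0, 0, 0]
    - [14.8, 13.9, 1.8, -0.029, -0.005, 0.029]
    - [15.2, 13.4, 2.1, -0.029, -0.005, 0.029]
    - [15.6, 12.9, 2.5, -0.029, -0.005, 0.029]
    - [16, 12.4, 2.8, -0.029, -0.005, 0.029]

```text
time: 5.62
tool_pos: [502.1, -352.4, 209.9]
tcp_rot: [173.3, 0.7, 110.1]
ft_force: [0.0, 0.1, -1.4]
finger_gap: 27.7
grip_force: 59.6
```

>>> send_rows:
  increments:
    - [16.3, 11.8, 3, -0.029, -0.005, 0.029]
    - [16.7, 11.3, 3.3, -0.029, -0.005, 0.029]
    - [17, 10.7, 3.5, -0.029, -0.005, 0.029]
    - [17.3, 10.1, 3.8, -0.029, -0.005, 0.029]
    - [17.6, 9.5, 4, -0.029, -0.005, 0.029]

```text
time: 6.25
tool_pos: [530.9, -255.2, 200.7]
tcp_rot: [164.9, 0.5, 101.7]
ft_force: [0.3, -0.6, -0.5]
finger_gap: 27.1
grip_force: 59.6
```

>>> send_rows:
  increments:
    - [0, 0, 0, 0, 0, 0]
    - [0, 0, 0, 0, 0, 0]
    - [0, 0, 0, 0, 0, 0]

```text
time: 6.62
tool_pos: [531.1, -256.7, 201.6]
tcp_rot: [164.9, 0.6, 101.7]
ft_force: [-0.2, 0.3, -0.3]
finger_gap: 27.5
grip_force: 59.6
```

```bash
python3 look.py w3
python3 - <<'E'
from h import *
from bench import r
s=r.sense();p,Q=pose(s);print("rot err",(Q.inv()*tool(91)).as_rotvec(True))
d=r.snapshot("side");np.savez("pics/side3",**d)
c=cv2.resize(d["img"][150:250,270:390],None,fx=4,fy=4,interpolation=cv2.INTER_CUBIC)
w=cv2.imread("pics/w3.png")
w=cv2.resize(w,(533,400));o=np.zeros((800,533,3),np.uint8);o[:400,:480]=c;o[400:]=w
cv2.imwrite("pics/c3.png",cv2.resize(np.hstack([c,w[:400,:320]]) if 0 else o,(400,600)))
cv2.imwrite("pics/c3s.png",c)
E
```

```text
6.625 [ 531.1 -256.7  201.6] [164.91   0.6  101.74] [-37.6  -4.4 101.8  11.6  72.5 -51.9] 27.502011448360214
rot err [ 0.10256363  0.39048115 -0.13821277]
```

View pics/w3.png

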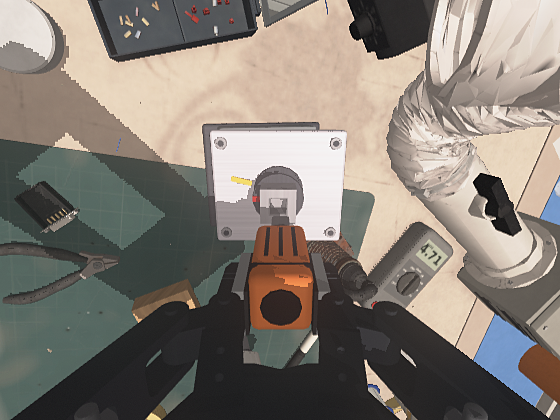

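View pics/c3s.png

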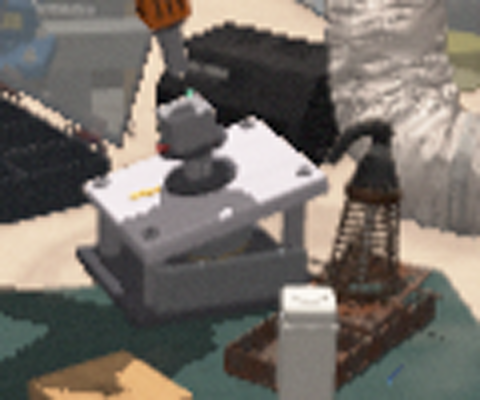

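Run:
```python
from h import *
M=np.array([551.9,-251.0,118.0])
for nm in("wrist","side3"):
    d=dict(np.load(f"pics/{nm}.npz"));W=cloud(d);q=F.inv().apply((W-M).reshape(-1,3)).reshape(W.shape);H=hsv(d)
    print(nm,d["fx"],d["cx"])
    f=np.isfinite(q).all(-1);rr=np.hypot(q[...,0],q[...,1])<24
    org=(H[...,0]<16)&(H[...,1]>150)&(H[...,2]>60)
    for lo,hi,mk in((-26,-2,0),(-3,3,0),(24,44,0),(44,61,0),(62,80,1),(80,100,1),(100,118,1),(116,126,0)):
        k=f&rr&(q[...,2]>lo)&(q[...,2]<hi)
        if mk:k&=org
        t=q[k]
        if len(t)>5: print(lo,hi,len(t),"x",np.percentile(t[:,0],[1,50,99]).round(1),"y",np.percentile(t[:,1],[1,50,99]).round(1),"z",np.percentile(t[:,2],[1,50,99]).round(1),np.array(cv2.minAreaRect(t[:,:2].astype(np.float32))[0]).round(1),cv2.minAreaRect(t[:,:2].astype(np.float32))[1:])
```

```text
wrist 301.2407890019102 280.4920742035008
-26 -2 935 x [-22.3  -0.3  20. ] y [-8.2  8.  23.1] z [-21.2 -18.9  -2.4] [-0.8  6.7] ((34.535430908203125, 43.640010833740234), 88.27631378173828)
-3 3 920 x [-15.3  -2.5  13.2] y [-10.3   7.3  18.5] z [-2.6  0.8  2.3] [-1.   3.9] ((28.64847755432129, 29.79469108581543), 0.0024539383593946695)
24 44 138 x [-4.8  0.7  6.3] y [6.1 6.9 7.5] z [27.4 36.4 43.7] [0.7 6.8] ((11.220742225646973, 1.465887188911438), 1.8019479513168335)
44 61 31 x [-5.   0.6  6.7] y [ 6.4  9.2 13.4] z [44.3 49.6 60.8] [ 0.6 10. ] ((11.92064094543457, 6.844399452209473), 2.798419952392578)
62 80 35 x [-12.7   8.8  14.2] y [12.1 14.2 15.5] z [65.7 67.7 79.6] [ 0.7 13.9] ((27.01535415649414, 3.2842090129852295), 1.1785483360290527)
80 100 267 x [-12.7  -2.9  14.2] y [12.4 15.  15.9] z [ 81.5  95.8 100. ] [ 0.7 14.1] ((27.179794311523438, 4.025489807128906), 1.2794989347457886)
100 118 894 x [-12.6   0.6  13.9] y [12.2 15.1 16. ] z [100.3 112.5 117.9] [ 0.6 13.8] ((27.76127052307129, 5.022173881530762), 2.190816640853882)
116 126 4603 x [-18.6   0.9  19.6] y [-11.2   6.  
[... 613 characters left out ...]
  -6.6   0.9] z [44.4 53.  60.6] [-1.7 -4.9] ((18.415908813476562, 16.658111572265625), 20.786849975585938)
62 80 78 x [-14.2  -3.   10.8] y [-17.6 -12.7   3.8] z [62.6 71.9 79.4] [-2.3 -5.9] ((24.665117263793945, 22.65204429626465), 7.445909023284912)
80 100 94 x [-13.6  -1.7  12.3] y [-17.8 -12.9  -7.4] z [80.5 89.6 99.9] [ -1.8 -12.2] ((12.720805168151855, 28.558612823486328), 73.46534729003906)
100 118 76 x [-12.9  -0.6  13. ] y [-16.7 -13.6  -7.8] z [100.9 110.2 117.9] [  1.6 -13.5] ((28.54964828491211, 9.909221649169922), 9.710062026977539)
116 126 97 x [-21.9   0.4  20.3] y [-15.9  -8.8  12.3] z [116.3 120.6 124.6] [-1.9 -4.5] ((41.31884765625, 26.326000213623047), 11.859846115112305)
```

>>> send_rows:
  increments:
    - [1.3, -0.8, 5, 0, 0, 0.01]
    - [1.4, -0.9, 5, 0, 0, 0.01]
    - [0, 0, 0, 0, 0, 0]
    - [0, 0, 0, 0, 0, 0]
    - [0, 0, 0, 0, 0, 0]

```text
time: 7.35
tool_pos: [531.7, -253.4, 191.8]
tcp_rot: [164.9, 0.3, 100.6]
ft_force: [0.1, 0.2, -1.4]
finger_gap: 27.6
grip_force: 59.6
```

```bash
python3 look.py w4
cat > rel.py <<'E'
from h import *
from bench import r
M=np.array([551.9,-251.0,118.0])
p,Q=pose(r.sense());e=F.inv().apply(p-M);print("tcp in F",e.round(2),"rot vs axis",(tool(90).inv()*Q).as_rotvec(True).round(2))
d=dict(np.load("pics/wrist.npz"));W=cloud(d);q=F.inv().apply((W-M).reshape(-1,3))
q=q[np.isfinite(q).all(1)];q=q[np.hypot(q[:,0],q[:,1])<26]
b=e[2]-L
for nm,lo,hi in(("head",-3,3),("bit",max(b+2,4),b+19),("handle",b+62,b+88)):
    t=q[(q[:,2]>lo)&(q[:,2]<hi)&(abs(q[:,0])<20)]
    if len(t)>5: print(nm,len(t),"x",np.percentile(t[:,0],[1,50,99]).round(1),"y",np.percentile(t[:,1],[1,50,90,99]).round(1),cv2.minAreaRect(t[:,:2].astype(np.float32)))
E
python3 rel.py
```

```text
7.35 [ 531.7 -253.4  191.8] [164.86   0.31 100.65] [-37.3  -4.2 102.7  11.6  71.4 -50.7] 27.59493844845567
tcp in F [-0.44  1.5  76.51] rot vs axis [-0.14 -0.39  0.26]
head 789 x [-15.6  -1.9  12.7] y [-4.6 11.1 17.9 18.6] ((-1.0727014541625977, 6.7915825843811035), (29.0595645904541, 24.062700271606445), 0.8250389099121094)
bit 137 x [-6.  -0.5  5.1] y [ 9.5 10.2 10.4 10.8] ((-0.2666606903076172, 10.163418769836426), (1.311885952949524, 11.527830123901367), 89.8644790649414)
handle 2071 x [-19.6  -0.   19.5] y [13.2 18.1 18.8 19.2] ((0.0453338623046875, 16.24257469177246), (6.7793989181518555, 39.966548919677734), 89.34310150146484)
```

>>> send_rows:
  increments:
    - [0, -0.8, 6, 0, 0.006, 0]
    - [0, 0, 6, 0, 0, 0]
    - [0, 0, 3, 0, 0, 0]
    - [0, 0, 2, 0, 0, 0]
    - [0, 0, 2, 0, 0, 0]

```text
time: 8.02
tool_pos: [535.8, -252.5, 172.9]
tcp_rot: [164.9, -0.0, 100.7]
ft_force: [-0.4, -0.6, -1.2]
finger_gap: 27.2
grip_force: 59.6
```

>>> send_rows:
  increments:
    - [0, 0, 1, 0, 0, 0]
    - [0, 0, 1, 0, 0, 0]
    - [0, 0, 0, 0, 0, 0]

```text
time: 8.4
tool_pos: [536.3, -252.5, 171.1]
tcp_rot: [164.9, -0.0, 100.7]
ft_force: [0.8, -1.1, -1.5]
finger_gap: 27.6
grip_force: 59.6
```

```bash
python3 look.py w5; python3 rel.py; python3 -c "
from bench import r;from h import *;s=r.sense();print(F.inv().apply(s['ft_force']),F.inv().apply(s['wrist_torque']))"
```

```text
8.4 [ 536.3 -252.5  171.1] [ 1.6487e+02 -3.0000e-02  1.0073e+02] [-37.1  -2.5 103.2  11.9  69.4 -51.1] 27.583649735472473
tcp in F [-1.33  1.52 55.34] rot vs axis [-0.13 -0.04  0.27]
head 719 x [-15.3  -1.3  12.7] y [ 4.6 13.2 18.2 18.6] ((-1.1206655502319336, 11.329080581665039), (14.85885238647461, 28.76662826538086), 89.76310729980469)
bit 82 x [-6.8 -1.   4.3] y [ 9.9 10.4 10.7 11. ] ((-1.1036434173583984, 10.44717788696289), (1.0502573251724243, 11.471567153930664), 89.83219146728516)
handle 2038 x [-19.6  -0.4  18.7] y [13.1 18.  18.7 19. ] ((-0.3996410369873047, 16.10727310180664), (6.4682297706604, 39.14079284667969), 89.26460266113281)
[-0.75623779 -0.78138847 -1.559631  ] [-0.11178824  0.18010235  0.00258377]
```

>>> send_rows:
  increments:
    - [0, 0, 3, 0, 0, 0]
    - [0, 0, 3, 0, 0, 0]
    - [0, 0, 3, 0, 0, 0]
    - [0, 0, 2, 0, 0, 0]
    - [0, 0, 0, 0, 0, 0]

```text
time: 9.07
tool_pos: [539.0, -251.9, 160.2]
tcp_rot: [164.9, -0.0, 100.7]
ft_force: [0.4, -1.0, -1.8]
finger_gap: 27.5
grip_force: 59.6
```

>>> send_rows:
  increments:
    - [0, 0, 1.5, 0, 0, 0]
    - [0, 0, 1.5, 0, 0, 0]
    - [0, 0, 1, 0, 0, 0]
    - [0, 0, 0, 0, 0, 0]
    - [0, 0, 0, 0, 0, 0]

```text
time: 9.7
tool_pos: [540.2, -251.8, 156.7]
tcp_rot: [164.9, -0.0, 100.7]
ft_force: [-1.1, -0.3, 3.6]
finger_gap: 27.4
grip_force: 60.0
```

```bash
cat > st.py <<'E'
from bench import r
from h import *
s=r.sense();p,Q=pose(s);M=np.array([551.9,-251.0,118.0])
print("t",s["time"],"tcp F",F.inv().apply(p-M).round(2),"rot",(tool(90).inv()*Q).as_rotvec(True).round(2),"f",F.inv().apply(s['ft_force']).round(1),"m",F.inv().apply(s['wrist_torque']).round(2),"q6",s["joint_pos"][5].round(1))
E
python3 st.py
```

```text
t 9.7 tcp F [-1.23  1.48 40.41] rot [-0.14 -0.04  0.27] f [-0.2 -0.   3.7] m [-0.01  0.34  0.  ] q6 -51.1
```

>>> send_rows:
  increments:
    - [0, 0, 1, 0, 0, 0]
    - [0, 0, 1, 0, 0, 0]
    - [0, 0, 0, 0, 0, 0]

```text
time: 10.07
tool_pos: [540.7, -251.6, 154.6]
tcp_rot: [164.9, -0.0, 100.7]
ft_force: [-1.7, -0.8, 1.6]
finger_gap: 27.0
grip_force: 60.1
```

>>> send_rows:
  increments:
    - [0, 0, 1, 0, 0, 0]
    - [0, 0, 0.5, 0, 0, 0]
    - [0, 0, 0, 0, 0, 0]

```text
time: 10.45
tool_pos: [541.1, -251.6, 153.2]
tcp_rot: [164.9, -0.0, 100.7]
ft_force: [-1.3, -1.0, 2.4]
finger_gap: 27.2
grip_force: 60.1
```

```bash
python3 st.py
```

```text
t 10.45 tcp F [-1.26  1.51 36.8 ] rot [-0.13 -0.03  0.27] f [-0.8 -0.7  2.7] m [-0.02  0.14  0.03] q6 -51.1
```

>>> send_rows:
  increments:
    - [0, 0, 1, 0, 0, 0]
    - [0, 0, 0.5, 0, 0, 0]
    - [0, 0, 0, 0, 0, 0]

```text
time: 10.82
tool_pos: [541.5, -251.5, 151.9]
tcp_rot: [164.9, -0.0, 100.7]
ft_force: [-2.6, -0.3, 3.2]
finger_gap: 27.1
grip_force: 60.1
```

>>> send_rows:
  increments:
    - [0, 0, 1, 0, 0, 0]
    - [0, 0, 0.5, 0, 0, 0]
    - [0, 0, 0, 0, 0, 0]

```text
time: 11.2
tool_pos: [541.8, -251.6, 150.8]
tcp_rot: [164.9, -0.0, 100.7]
ft_force: [-4.3, 0.2, 8.0]
finger_gap: 27.1
grip_force: 60.8
```

```bash
python3 st.py
```

```text
t 11.2 tcp F [-1.2   1.38 34.29] rot [-0.13 -0.05  0.26] f [-2.   1.1  8.8] m [0.25 0.65 0.  ] q6 -51.1
```

>>> send_rows:
  increments:
    - [0, 0, 0, 0, 0, -0.06]
    - [0, 0, 0, 0, 0, -0.06]
    - [0, 0, 0, 0, 0, -0.06]
    - [0, 0, 0, 0, 0, -0.06]
    - [0, 0, 0, 0, 0, 0]

```text
time: 11.82
tool_pos: [542.2, -251.7, 151.2]
tcp_rot: [165.2, 3.6, 114.1]
ft_force: [-3.6, -0.4, 7.5]
finger_gap: 27.3
grip_force: 60.8
```

```bash
python3 st.py
```

```text
t 11.825 tcp F [-0.74  1.12 34.54] rot [ -0.18  -0.11 -13.54] f [-1.5  0.3  8.2] m [ 0.06  0.29 -0.04] q6 -64.9
```

>>> send_rows:
  increments:
    - [0, 0, 0, 0, 0, -0.05]
    - [0, 0, 0, 0, 0, -0.05]
    - [0, 0, 0, 0, 0, -0.05]
    - [0, 0, 0, 0, 0, 0]

```text
time: 12.32
tool_pos: [542.4, -251.7, 151.3]
tcp_rot: [165.9, 5.8, 122.4]
ft_force: [-2.5, 0.4, 6.8]
finger_gap: 27.2
grip_force: 60.8
```

```bash
python3 st.py
```

```text
t 12.325 tcp F [-0.52  1.13 34.66] rot [ -0.19  -0.13 -22.13] f [-0.6  0.9  7.2] m [ 0.16  0.17 -0.02] q6 -73.5
```

>>> send_rows:
  increments:
    - [0, 0, 0, 0, 0, -0.05]
    - [0, 0, 0, 0, 0, -0.05]
    - [0, 0, 0, 0, 0, 0]

```text
time: 12.7
tool_pos: [542.5, -251.6, 151.4]
tcp_rot: [166.5, 7.1, 128.0]
ft_force: [-2.3, 0.4, 8.4]
finger_gap: 27.1
grip_force: 60.8
```

```bash
python3 st.py
```

```text
t 12.7 tcp F [-0.4   1.23 34.69] rot [ -0.2   -0.13 -27.86] f [0.1 0.9 8.7] m [ 0.23  0.15 -0.05] q6 -79.2
```

>>> send_rows:
  increments:
    - [0, 0, 0, 0, 0, -0.05]
    - [0, 0, 0, 0, 0, -0.05]
    - [0, 0, 0, 0, 0, 0]

```text
time: 13.08
tool_pos: [542.5, -251.5, 151.5]
tcp_rot: [167.3, 8.4, 133.6]
ft_force: [-2.3, 0.6, 8.5]
finger_gap: 27.4
grip_force: 60.9
```

```bash
python3 st.py
```

```text
t 13.075 tcp F [-0.3   1.32 34.74] rot [ -0.2   -0.14 -33.59] f [0.1 1.1 8.7] m [ 0.35  0.05 -0.05] q6 -84.9
```

>>> send_rows:
  increments:
    - [0, 0, 0, 0, 0, -0.05]
    - [0, 0, 0, 0, 0, -0.05]
    - [0, 0, 0, 0, 0, 0]

```text
time: 13.45
tool_pos: [542.6, -251.4, 151.5]
tcp_rot: [168.1, 9.6, 139.3]
ft_force: [-2.3, 2.6, 7.9]
finger_gap: 27.3
grip_force: 60.9
```

```bash
python3 st.py
```

```text
t 13.45 tcp F [-0.21  1.37 34.75] rot [ -0.21  -0.15 -39.32] f [0.4 2.9 8.1] m [ 0.43 -0.05 -0.03] q6 -90.7
```

>>> send_rows:
  increments:
    - [0, 0, 0, 0, 0, -0.05]
    - [0, 0, 0, 0, 0, -0.05]
    - [0, 0, 0, 0, 0, 0]

```text
time: 13.82
tool_pos: [542.7, -251.2, 151.3]
tcp_rot: [169.1, 10.8, 145.0]
ft_force: [0.6, 1.1, 6.4]
finger_gap: 27.2
grip_force: 60.6
```

```bash
python3 st.py
```

```text
t 13.825 tcp F [-0.19  1.56 34.48] rot [ -0.21  -0.14 -45.05] f [2.4 1.  6. ] m [ 0.37 -0.32 -0.04] q6 -96.4
```

>>> send_rows:
  increments:
    - [0, 0, 0, 0, 0, -0.05]
    - [0, 0, 0, 0, 0, -0.05]
    - [0, 0, 0, 0, 0, 0]

```text
time: 14.2
tool_pos: [542.6, -251.0, 150.8]
tcp_rot: [170.2, 11.8, 150.7]
ft_force: [2.5, 1.7, 4.2]
finger_gap: 27.1
grip_force: 60.3
```

```bash
python3 st.py
```

```text
t 14.2 tcp F [-0.34  1.73 34.09] rot [ -0.2   -0.13 -50.72] f [3.7 1.2 3.4] m [ 0.37 -0.76 -0.02] q6 -102.1
```

>>> send_rows:
  increments:
    - [0, 0, 1, 0, 0, 0]
    - [0, 0, 1, 0, 0, 0]
    - [0, 0, 0, 0, 0, 0]

```text
time: 14.58
tool_pos: [542.9, -251.0, 148.7]
tcp_rot: [170.3, 11.7, 150.7]
ft_force: [3.6, 3.2, 4.4]
finger_gap: 27.2
grip_force: 60.2
```

```bash
python3 st.py
```

```text
t 14.575 tcp F [-0.54  1.69 31.93] rot [ -0.18  -0.12 -50.69] f [5.1 2.5 3.1] m [ 0.55 -1.2  -0.03] q6 -102.0
```

>>> send_rows:
  increments:
    - [-0.5, 1, 1, 0, 0, 0]
    - [0, 0, 1, 0, 0, 0]
    - [0, 0, 0, 0, 0, 0]

```text
time: 14.95
tool_pos: [543.7, -250.7, 146.7]
tcp_rot: [170.3, 11.7, 150.7]
ft_force: [2.7, 1.5, 3.9]
finger_gap: 27.7
grip_force: 60.3
```

```bash
python3 st.py
```

```text
t 14.95 tcp F [-0.27  1.86 29.75] rot [ -0.1   -0.1  -50.72] f [3.9 0.9 3. ] m [ 0.16 -0.79  0.02] q6 -102.0
```

>>> send_rows:
  increments:
    - [-0.5, 0.8, 1, 0, 0, 0]
    - [0, 0, 1, 0, 0, 0]
    - [0, 0, 0, 0, 0, 0]

```text
time: 15.32
tool_pos: [544.6, -250.4, 144.9]
tcp_rot: [170.4, 11.7, 150.7]
ft_force: [-0.9, -1.5, 5.2]
finger_gap: 27.3
grip_force: 60.3
```

>>> send_rows:
  increments:
    - [0, 0, 1, 0, 0, 0]
    - [0, 0, 0.5, 0, 0, 0]
    - [0, 0, 0, 0, 0, 0]

```text
time: 15.7
tool_pos: [545.0, -250.5, 143.9]
tcp_rot: [170.4, 11.7, 150.7]
ft_force: [-3.9, -0.9, 9.8]
finger_gap: 27.2
grip_force: 60.8
```

```bash
python3 st.py
```

```text
t 15.7 tcp F [ 0.28  1.83 26.77] rot [-5.000e-02 -1.100e-01 -5.072e+01] f [-1.3 -0.2 10.5] m [-0.11  0.41 -0.04] q6 -101.9
```

>>> send_rows:
  increments:
    - [0, 0, 0, 0, 0, 0.08]
    - [0, 0, 0, 0, 0, 0.08]
    - [0, 0, 0, 0, 0, 0.08]
    - [0, 0, 0, 0, 0, 0.08]
    - [0, 0, 0, 0, 0, 0]

```text
time: 16.32
tool_pos: [544.8, -250.7, 143.8]
tcp_rot: [167.2, 8.1, 132.4]
ft_force: [-3.9, -2.3, 7.2]
finger_gap: 27.3
grip_force: 60.9
```

```bash
python3 st.py
```

```text
t 16.325 tcp F [ 0.03  1.62 26.75] rot [ -0.04  -0.11 -32.33] f [-2.2 -1.5  8. ] m [-0.29  0.59 -0.  ] q6 -83.5
```

>>> send_rows:
  increments:
    - [0, -0.5, 0.1, 0, 0, 0.08]
    - [0, 0, 0.1, 0, 0, 0.08]
    - [0, 0, 0.1, 0, 0, 0.08]
    - [0, 0, 0.1, 0, 0, 0.08]
    - [0, 0, 0, 0, 0, 0]

```text
time: 16.95
tool_pos: [544.5, -251.1, 143.3]
tcp_rot: [165.4, 3.7, 114.5]
ft_force: [-4.3, -2.8, 9.1]
finger_gap: 27.1
grip_force: 60.9
```

```bash
python3 st.py
```

```text
t 16.95 tcp F [-0.46  1.34 26.36] rot [ -0.05  -0.1  -13.99] f [-2.3 -2.  10.1] m [-0.27  0.66  0.07] q6 -65.2
```

>>> send_rows:
  increments:
    - [0, -0.4, 0.1, 0, 0, 0.08]
    - [0, 0, 0.1, 0, 0, 0.08]
    - [0, 0, 0.1, 0, 0, 0.08]
    - [0, 0, 0.1, 0, 0, 0.08]
    - [0, 0, 0, 0, 0, 0]

```text
time: 17.58
tool_pos: [544.1, -251.3, 142.7]
tcp_rot: [165.0, -1.0, 96.8]
ft_force: [-4.7, -2.6, 8.6]
finger_gap: 27.5
grip_force: 60.9
```

```bash
python3 st.py
```

```text
t 17.575 tcp F [-1.01  1.23 25.87] rot [-0.05 -0.09  4.35] f [-2.7 -1.6  9.6] m [-0.32  0.74  0.01] q6 -46.9
```

>>> send_rows:
  increments:
    - [-0.2, -0.5, 0.1, 0, 0, 0.08]
    - [0, 0, 0.1, 0, 0, 0.08]
    - [0, 0, 0.1, 0, 0, 0.08]
    - [0, 0, 0.1, 0, 0, 0.08]
    - [0, 0, 0, 0, 0, 0]

```text
time: 18.2
tool_pos: [543.7, -251.3, 142.1]
tcp_rot: [166.1, -5.7, 79.0]
ft_force: [-4.2, -1.5, 8.1]
finger_gap: 27.5
grip_force: 60.9
```

```bash
python3 st.py
```

```text
t 18.2 tcp F [-1.59  1.25 25.42] rot [-0.05 -0.06 22.68] f [-2.2 -0.7  9. ] m [-0.21  0.81  0.03] q6 -28.6
```

>>> send_rows:
  increments:
    - [0, 0, 0.1, 0, 0, 0.07]
    - [0, 0, 0.1, 0, 0, 0.07]
    - [0, 0, 0, 0, 0, 0.05]
    - [0, 0, 0, 0, 0, 0]
    - [0, 0, 0, 0, 0, 0]

```text
time: 18.82
tool_pos: [543.5, -251.3, 141.8]
tcp_rot: [167.4, -8.2, 68.4]
ft_force: [-5.3, -2.2, 8.7]
finger_gap: 27.5
grip_force: 61.0
```

```bash
python3 st.py; python3 look.py w6
python3 - <<'E'
import cv2
w=cv2.imread("pics/w6.png")[100:300,170:390];cv2.imwrite("pics/w6c.png",cv2.resize(w,None,fx=3,fy=3,interpolation=cv2.INTER_CUBIC))
E
```

```text
t 18.825 tcp F [-1.83  1.34 25.12] rot [-2.00e-02 -5.00e-02  3.35e+01] f [-3.2 -1.1  9.8] m [-0.13  1.02  0.04] q6 -17.8
18.825 [ 543.5 -251.3  141.8] [167.37  -8.17  68.4 ] [-36.4   0.  103.9  12.   66.2 -17.8] 27.491207813032794
```

View pics/w6c.png

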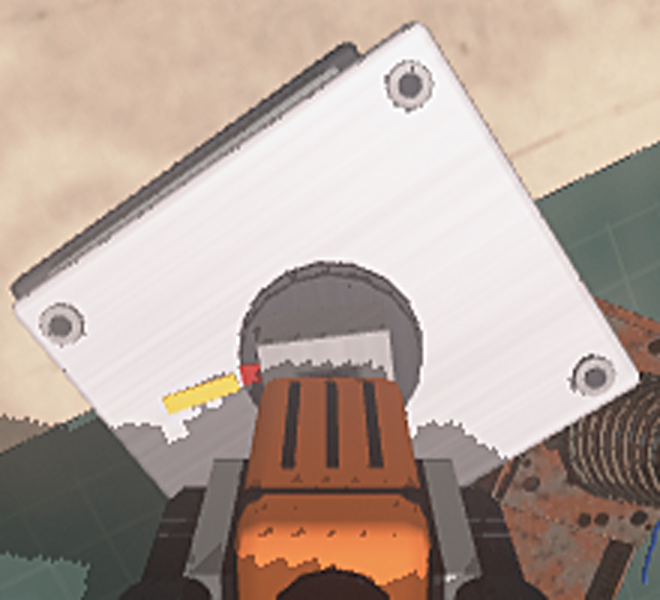

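>>> send_rows:
  increments:
    - [0, -0.3, 0.1, 0, 0, 0.07]
    - [0, -0.2, 0.1, 0, 0, 0.07]
    - [0, 0, 0, 0, 0, 0.07]
    - [0, 0, 0, 0, 0, 0.06]
    - [0, 0, 0, 0, 0, 0]

```text
time: 19.5
tool_pos: [543.2, -251.0, 141.5]
tcp_rot: [170.0, -11.2, 53.0]
ft_force: [-5.7, -1.7, 7.7]
finger_gap: 27.2
grip_force: 61.0
```

```bash
python3 st.py; python3 look.py w7
python3 - <<'E'
import cv2
w=cv2.imread("pics/w7.png")[100:300,170:390];cv2.imwrite("pics/w7c.png",cv2.resize(w,None,fx=3,fy=3,interpolation=cv2.INTER_CUBIC))
E
```

```text
t 19.5 tcp F [-2.21  1.63 24.9 ] rot [-3.000e-02 -5.000e-02  4.902e+01] f [-3.7 -0.6  9. ] m [-0.14  1.    0.07] q6 -2.3
19.5 [ 543.2 -251.   141.5] [169.99 -11.24  52.96] [-36.4  -0.  104.   12.   66.2  -2.3] 27.225619068906983
```

View pics/w7c.png

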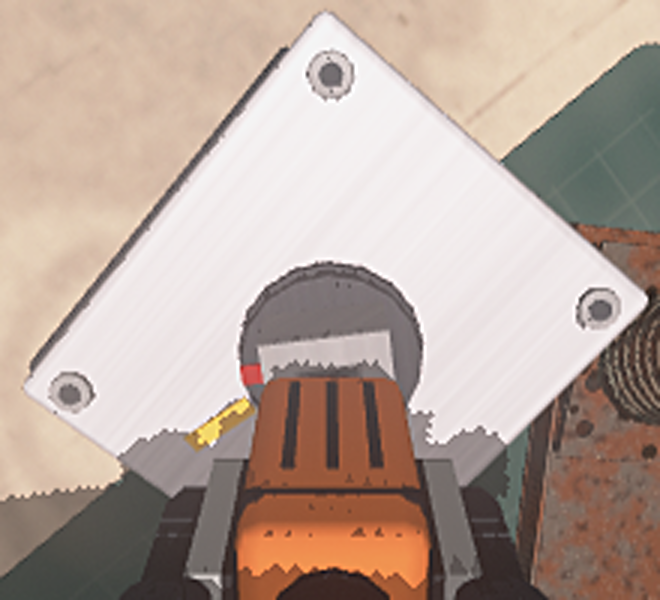

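>>> send_rows:
  increments:
    - [-0.5, -0.5, -0.7, 0, 0, 0]
    - [0, 0, -0.6, 0, 0, 0]
    - [0, 0, 0, 0, 0, 0]
    - [0, 0, 0, 0, 0, 0]

```text
time: 20.05
tool_pos: [542.8, -250.9, 142.4]
tcp_rot: [169.9, -11.3, 53.0]
ft_force: [-2.7, -3.3, 4.4]
finger_gap: 27.5
grip_force: 60.4
```

```bash
python3 st.py
```

```text
t 20.05 tcp F [-2.32  1.81 25.91] rot [-1.000e-01 -2.000e-02  4.897e+01] f [-2.  -2.7  5.1] m [-0.67  0.65  0.02] q6 -2.4
```

>>> send_rows:
  increments:
    - [-0.6, 0.3, -0.6, 0, 0, 0]
    - [0, 0, -0.5, 0, 0, 0]
    - [0, 0, 0, 0, 0, 0]
    - [0, 0, 0, 0, 0, 0]

```text
time: 20.55
tool_pos: [542.5, -251.1, 143.3]
tcp_rot: [169.9, -11.3, 53.0]
ft_force: [-3.9, -3.0, 3.1]
finger_gap: 27.5
grip_force: 60.3
```

```bash
python3 st.py
```

```text
t 20.55 tcp F [-2.36  1.65 26.87] rot [-1.000e-01  3.000e-02  4.897e+01] f [-3.4 -2.3  4.1] m [-0.43  0.74  0.05] q6 -2.5
```

>>> send_rows:
  increments:
    - [-0.9, -0.2, -0.7, 0, 0, 0]
    - [0, 0, -0.7, 0, 0, 0]
    - [0, 0, 0, 0, 0, 0]
    - [0, 0, 0, 0, 0, 0]

```text
time: 21.05
tool_pos: [541.8, -251.6, 144.8]
tcp_rot: [169.9, -11.4, 53.0]
ft_force: [-0.8, 0.3, 3.0]
finger_gap: 27.5
grip_force: 60.1
```

```bash
python3 st.py
```

```text
t 21.05 tcp F [-2.73  1.3  28.43] rot [-0.14  0.05 48.97] f [0.1 0.5 3. ] m [0.17 0.07 0.05] q6 -2.6
```

>>> send_rows:
  increments:
    - [0, 0, -0.7, 0, 0, 0]
    - [0, 0, -0.7, 0, 0, 0]
    - [0, 0, 0, 0, 0, 0]
    - [0, 0, 0, 0, 0, 0]

```text
time: 21.55
tool_pos: [541.4, -251.8, 145.9]
tcp_rot: [169.9, -11.3, 53.0]
ft_force: [3.0, 0.5, -1.3]
finger_gap: 27.0
grip_force: 59.6
```

```bash
python3 st.py
```

```text
t 21.55 tcp F [-2.92  1.25 29.64] rot [-0.12  0.05 48.97] f [ 2.6 -0.1 -2.1] m [ 0.02 -0.41  0.01] q6 -2.6
```

>>> send_rows:
  increments:
    - [0.3, 0.3, 0.5, 0, 0, 0]
    - [0, 0, 0, 0, 0, 0]
    - [0, 0, 0, 0, 0, 0]
  grip_force: 20

```text
time: 21.92
tool_pos: [541.7, -251.8, 145.6]
tcp_rot: [170.0, -11.3, 53.0]
ft_force: [0.8, 1.3, -0.1]
finger_gap: 27.2
grip_force: 59.6
```

>>> send_rows:
  increments:
    - [0, 0, 0, 0, 0, 0]
    - [0, 0, 0, 0, 0, 0]
    - [0, 0, 0, 0, 0, 0]
    - [0, 0, 0, 0, 0, 0]
  grip: -0.2

```text
time: 22.42
tool_pos: [541.9, -252.0, 145.8]
tcp_rot: [169.9, -11.3, 53.0]
ft_force: [-0.6, 0.8, -0.5]
finger_gap: 50.9
grip_force: 0.0
```

```bash
python3 st.py; python3 look.py w8
python3 - <<'E'
import cv2
w=cv2.imread("pics/w8.png")[100:340,170:390];cv2.imwrite("pics/w8c.png",cv2.resize(w,None,fx=2.4,fy=2.4,interpolation=cv2.INTER_CUBIC))
E
```

```text
t 22.425 tcp F [-2.48  0.95 29.41] rot [-1.400e-01  2.000e-02  4.897e+01] f [-0.5  0.9 -0.3] m [-0.03  0.1  -0.  ] q6 -2.5
22.425 [ 541.9 -252.   145.8] [169.91 -11.33  53.03] [-36.7  -0.4 104.   12.1  66.6  -2.5] 50.8747422944912
```

View pics/w8c.png

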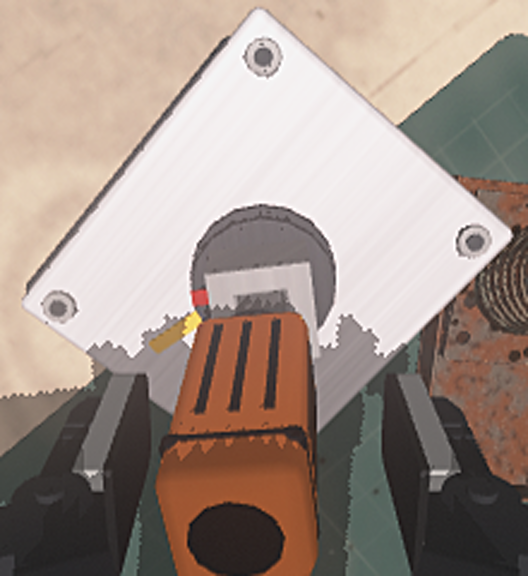

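>>> send_rows:
  increments:
    - [0, -3, 0, 0, 0, 0]
    - [0, 0, -8, 0, 0, 0]
    - [0, 0, -15, 0, 0, 0]
    - [0, 0, -25, 0, 0, 0]
    - [0, 0, -30, 0, 0, 0]

```text
time: 23.1
tool_pos: [519.2, -253.9, 222.1]
tcp_rot: [169.9, -11.3, 53.0]
ft_force: [0.2, -0.6, 0.1]
finger_gap: 51.2
grip_force: 0.0
```

>>> send_rows:
  increments:
    - [0, 0, -30, 0, 0, 0]
    - [-30, 0, -30, 0, 0, 0]
    - [-30, 0, -10, 0, 0, 0]
    - [0, 0, 0, 0, 0, 0]
    - [0, 0, 0, 0, 0, 0]

```text
time: 23.72
tool_pos: [466.4, -304.3, 277.0]
tcp_rot: [169.9, -11.3, 53.0]
ft_force: [-0.4, 0.8, -0.5]
finger_gap: 51.3
grip_force: 0.0
```

```bash
python3 look.py w9
python3 - <<'E'
from h import *
from bench import r
M=np.array([551.9,-251.0,118.0])
d=r.snapshot("side");a=cv2.resize(d["img"][130:250,260:400],(560,480),interpolation=cv2.INTER_CUBIC)
cv2.imwrite("pics/s9.png",a)
d=r.snapshot("top");W=cloud(d);q=F.inv().apply((W-M).reshape(-1,3));q=q[np.isfinite(q).all(1)]
q=q[np.hypot(q[:,0],q[:,1]-2)<25]
print(np.histogram(q[:,2],bins=np.arange(-55,90,4)))
for lo,hi in((55,85),):
    t=q[(q[:,2]>lo)];print(len(t),t.max(0),cv2.minAreaRect(t[t[:,2]>t[:,2].max()-8][:,:2].astype(np.float32)))
E
```

```text
23.725 [ 466.4 -304.3  277. ] [169.87 -11.35  53.01] [-46.8 -10.1  99.1  12.9  82.9  -9.5] 51.34605769494312
(array([0, 0, 0, 0, 0, 0, 0, 0, 0, 0, 0, 0, 0, 0, 0, 0, 0, 0, 0, 0, 0, 0,
       0, 0, 0, 0, 0, 0, 0, 0, 0, 0, 0, 0, 0, 0]), array([-55, -51, -47, -43, -39, -35, -31, -27, -23, -19, -15, -11,  -7,
        -3,   1,   5,   9,  13,  17,  21,  25,  29,  33,  37,  41,  45,
        49,  53,  57,  61,  65,  69,  73,  77,  81,  85,  89]))
2066 [ 14.69602748  23.33458321 597.1948803 ] ((-7.776732921600342, -1.8584651947021484), (18.775001525878906, 48.40928268432617), 31.01498031616211)
```

View pics/s9.png

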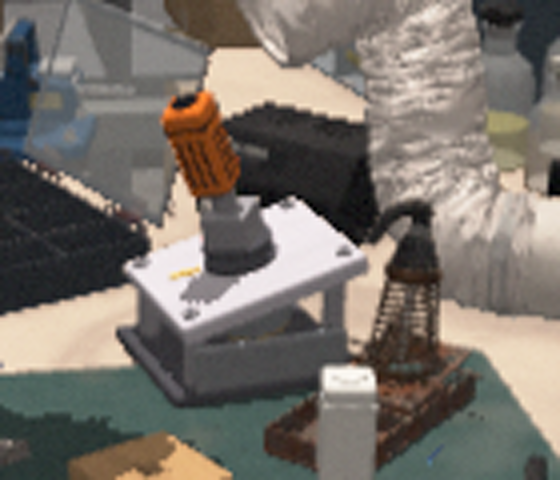

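Run:
```python
from h import *
from bench import r
M=np.array([551.9,-251.0,118.0])
for nm in("side","wrist"):
    d=r.snapshot(nm);W=cloud(d);H=hsv(d);q=F.inv().apply((W-M).reshape(-1,3)).reshape(W.shape)
    ok=np.isfinite(q).all(-1)&(np.hypot(q[...,0],q[...,1])<45)&(q[...,2]>-60)&(q[...,2]<90)
    o=ok&(H[...,0]<16)&(H[...,1]>140)
    t=q[o];print(nm,len(t),"orange z",np.percentile(t[:,2],[1,99]) if len(t) else 0)
    for lo in range(20,70,8):
        k=t[(t[:,2]>=lo)&(t[:,2]<lo+8)]
        if len(k)>4: print(lo,len(k),"x",k[:,0].min().round(1),k[:,0].max().round(1),"y",k[:,1].min().round(1),k[:,1].max().round(1))
    k=q[ok&~o&(np.hypot(q[...,0],q[...,1])<20)]
    print(np.histogram(k[:,2],bins=np.arange(-48,30,3)))
    if len(t)>200:
        pts=t;c,nn,m=plane(pts,tol=1);print("face n",nn,m.sum(),np.degrees(np.arcsin(nn[2])))
        c2,n2,m2=plane(pts[~m],tol=1);print("face n",n2,m2.sum(),np.degrees(np.arcsin(n2[2])),c2)
    if nm=="wrist":cv2.imwrite("pics/w10.png",d["img"])
```

```text
side 321 orange z [ 5.00703593 64.97524724]
20 40 x -25.0 8.2 y -17.9 -1.5
28 38 x -26.2 5.3 y -19.0 -0.3
36 42 x -26.3 5.1 y -17.9 -0.8
44 43 x -28.5 4.6 y -19.1 2.2
52 40 x -28.5 3.2 y -18.9 1.2
60 42 x -27.4 3.0 y -17.6 9.4
(array([31,  7,  2, 10, 35, 18, 15, 14, 17, 15, 23, 39,  1, 10,  5,  5,  4,
        2,  0,  0,  0,  0,  0,  0,  1]), array([-48, -45, -42, -39, -36, -33, -30, -27, -24, -21, -18, -15, -12,
        -9,  -6,  -3,   0,   3,   6,   9,  12,  15,  18,  21,  24,  27]))
face n [0.62513337 0.77496611 0.09292902] 110 5.332134285142452
face n [ 0.79063161 -0.60928045  0.06065473] 58 3.4773944299338067 [ 0.19458251 -9.05491228 36.8400029 ]
wrist 884 orange z [13.60222805 66.63911906]
20 28 x -6.4 11.1 y -6.2 19.8
28 36 x -8.6 10.4 y -0.6 20.1
36 34 x -9.8 9.2 y -1.4 19.7
44 31 x -8.8 8.7 y 2.7 19.0
52 30 x -26.7 6.5 y -10.3 18.8
60 692 x -28.2 6.5 y -15.8 18.9
(array([  3,   0,   0,   8, 146,   4,   1,   1,   2,   2,   2, 153,   3,
         0,   0,   0,   0,   0,   0,   3,   2,   5,   1,   7,   1]), array([-48, -45, -42, -39, -36, -33, -30, -27, -24, -21, -18, -15, -12,
        -9,  -6,  -3,   0,   3,   6,   9,  12,  15,  18,  21,  24,  27]))
face n [-0.10126509 -0.02624899  0.99451313] 459 83.99519877577501
face n [0.66034311 0.74243732 0.11284419] 220 6.479296718383849 [ 0.56094616 11.57638627 42.72185804]
```

```bash
python3 -c "
from bench import r
print(r.hand_in())"
```

```text
the job is handed in; nothing more can be done
None
```

The job is handed in. The screw dropped into its thread at about -0.9 rad and I turned it clockwise until the red dash was past the yellow line, at roughly 0.5 rad. It stays down by itself, about 13 mm in. The driver is released and standing fully seated in it, leaning about 6° off the axis from play in the socket. It took about 24 s, with contact forces around 10 N, and the arm was clear of everything at the end.

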